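Move a tape roll to the other folding hook and fold the empty one flat

TASK

Swing out the folded hook and press it home against its rubber stop, with about 10 N at its free end for half a second; then lift the tape roll off the other hook and hang it on this one. Finally fold the emptied hook flat and press it home against its own stop in the same way, so that both hooks stay snug when you let go; the stops are set differently each time and must be felt, and pressing much harder would strain them. Do not drop the roll, and leave the beaker, the bottle and the tub where they stand.

Things in the scene. Friction and masses are not known exactly. Their poses are not given: they have to be found in the camera images.
- rail: aluminium hook rail on two posts, 300 mm long, origin on the bench under its middle; x square to it from the arms to the rail, y along it, z up; its top is 155 mm above the bench. Two alike folding hooks, arms 200 mm above the bench, about 130 mm apart, stand on it. Each arm swings level about a vertical pin between flat (along +y) and open (along -x)
- hook_a: steel bracket of the hook on which the roll hangs at the start (either one along the rail). Origin on the hinge axis at the arm's height; x to the rail, y along it, z up. Its plate is 14 to 20 mm behind the hinge, y -22 to +30 mm; behind the outer half of a folded arm is free air down to the rail's top, 45 mm below. At the start the arm is 8 to 11 degrees short of open
- hook_b: steel bracket, like hook_a, of the hook that is empty at the start; same origin and axes. At the start its arm stands 14 to 24 degrees off flat, away from the rail. Beside its hinge a bracket wing on its -y side (14 to 20 mm; out to 26 mm in front of the hinge; 9 mm above and below the arm's axis) carries the open stop. hook_a has the same
- hook_a_arm: arm of hook_a: level steel bar of 12 mm diameter, 75 mm long from the hinge. Origin on the hinge axis at the bar's axis; own y along the bar to its free end, z up. At the end (69 to 78 mm) a lip 9 mm thick rises to 12 mm above the bar's axis; a collar of 32 mm diameter sits at 25 to 28 mm. Friction hinge: about 4 N at the end moves it, it stays where it is left, no click or latch
- hook_b_arm: arm of hook_b, the same as hook_a_arm: 12 mm bar, own y axis along the bar to its free end, z up, origin on the hinge axis at the bar's axis. It can be pushed round with closed fingers from either side, about 62 mm from the hinge
- hook_a_flat: flat stop of hook_a: holder on the plate behind the folded bar, with a hand-set screw and a 10 mm rubber buffer that the bar meets 18 mm from the hinge, at 11 degrees before to 11 degrees past flat (+-14 mm at the bar's end): no reading tells where, it must be felt. Origin at the holder's face, own -x to the bar
- hook_b_open: open stop of hook_b, the same kind: the bar meets its rubber at 11 degrees before to 11 degrees past straight out (-x of hook_b). Both rubbers are stiff: 62 mm from the hinge the push rises from 4 N (hinge friction) by about 5 N per mm. Press there with 10 to 12 N for half a second and let go: the arm stays snug. Under 8 N is too loose, over 15 N (38 N on the rubber) strains it. Own -x to the bar
- roll_center (a point): centre of the tape roll; while it hangs it is about 6 mm below the bar's axis and at the start 53 mm from the hinge. To pass over the lip it must be about 3 mm above the bar's axis (free by some 2.5 mm up and down)
- tape_roll: roll of label tape, 61 mm outside diameter, 19 mm thick, hole about 24 mm across, 60 to 130 g. Origin at the centre of one flat face, z along the hole's axis (level, along the bar, while it hangs); the centre is 9.5 mm along z. It can be gripped from above across its diameter, one finger at each side, and hangs with the bar through the hole between collar and lip
- beaker: clear beaker, 64 mm across, 70 mm high, standing in front of the rail (-x side) between the hooks; origin at its underside
- bottle: white bottle, 56 mm across, 103 mm high, behind the rail (+x side); origin at its underside
- tub: round tub with a lid, 64 mm across, 58 mm high, behind the rail (+x side); origin at its underside
Mind the look-alikes: they are no part of the job. What is shaped like the tape_roll but purple or turquoise is not meant.

How it is judged:
By the outcome, as a careful person would: the job done as asked, in the order asked, and still so for the second after the job is handed in, with the robot touching nothing.
It also fails if it takes over 72 s, if anything falls off the work surface, if the arm or the gripper's body presses on something with over 40 N, if the wrist force passes 120 N, or if a joint passes its speed limit or range.

ROBOT

A 6-joint arm with a two-finger parallel gripper is mounted at the origin on the work surface; the furniture and walls round the work are solid. World frame = base frame: x ahead of the robot, y to its left, z up, the work surface at z = 0. Lengths are in m, angles in degrees, forces in N, time in s.
With the tool pointing down it reaches from about 0.4 to 0.825 m from the base axis. Payload 7 kg.
Tool frame: the origin (TCP) lies midway between the tips of the shut fingers; the grasp point (between the pads) lies 19 mm behind it; z points along the fingers, y is the line along which they close (so a half turn about z gives the same grasp; the last joint's range is limited). The gripper opens to 88 mm and grips with 3 to 60 N. Pads are 19 mm wide; open, the fingers measure 130 mm over their backs; the gripper's body (78 mm by 193 mm) begins 47 mm behind the grasp point.
Start: joints at [-49.612, 20.546, 0.682, 0, -70.136, -16.507], TCP at [0.273, -0.617, 0.227] pointing down, gripper open.
Joint ranges: [-176.03, 176.03], [-82.01, 121.73], [-58.28, 71.71], [-173.87, 95.51], [-174.79, -0.11], [-173.66, 173.66]. Speed limits (degrees/s): [136.94, 136.94, 172.46, 180, 180, 180].

INTERFACE

Orientations are given as [roll, pitch, yaw] about the fixed x, y, z axes, in that order (R = Rz(yaw) Ry(pitch) Rx(roll)).
In Python, from plant import telemetry, viewer, workorder gives the robot as it stands. The module is installed in compiled form; this text tells all that it offers.
- The arm moves only by the tool carry_out, never from a script. Its argument "rows" is a list of rows, each a list of 6 numbers: the shift along the tool's x, y, z in m, then the turn, a rotation vector about the tool's x, y, z in rad. In form: [[tx, ty, tz, ax, ay, az], ...]. A call has 1 to 8 rows; each row is the pose to reach, as a shift and turn from the pose commanded when the call began, along the tool's axes at that moment; what a row does not reach only later rows make up. A row lasts 1/8 s, in which the tool goes at most 62.5 mm and 10.7 degrees, less where a joint would pass 70% of its speed; a pose out of reach is approached as far as the arm can. A call with a gripper value outside its range is refused whole. "grip" is the gripper's target within -1 to 1 (fully open at 1, half-way at 0, shut at -1), set as the call begins (left out, the last holds). The fingers move at their own pace and stop on an object; the grip force is fixed at half the most. Time passes only in rows, so rows that repeat a pose let the fingers close. It gives the time, the measured TCP pose, the force, the opening and the grip force at its end, in the units of the state.
- telemetry.get_obs(): the state, without advancing time (a new reading comes with each control period).
- viewer.snapshot(name): name is "side" or "top" or "wrist"; returns the picture (420x560x3 uint8, red, green, blue); there is no depth.
- viewer.camera_info(name): a dict with "intrinsics" (3x3 intrinsics, pixels), "extrinsics" (4x4, takes a point from camera to world coordinates); the wrist camera has in their place "tool_from_camera" (4x4, takes a point from camera to tool coordinates, whose origin is the TCP and whose axes are the flange's). Camera axes: x right, y down, z forward; pixel columns grow to the right and rows downward; lengths in m; the calibration is good to about 2 mm. The wrist camera is an equidistant fisheye: a pixel r from the principal point sees the ray r / f radians off the axis. A picture is of the moment at which its call begins: read the wrist's pose just before it. camera_info takes no time and is no camera call.
- workorder.close_job(): hands the job in; it is judged then, once.
The state is a dict: "clock": time; "joint_pos": joint angles; "qvel": joint speeds; "tau": joint torques, N m; "tool_pos": TCP position; "orientation": TCP orientation; "force": force on the tool from outside, world axes, zero at the start; "moment": the same for the moment, N m; "opening": finger opening in m; "gripper_force": force on a finger pad.
Only numpy, scipy, OpenCV 4.12 (cv2) and the standard library are available. Lean on these libraries where they do the work, as an engineer would, in place of code of your own. Each camera call takes 0.05 s, during which the arm holds its last target. There are 200 camera calls.

## Working session

There is one attempt and no reset: what is moved stays moved. The work goes in short steps, Python scripts to look and compute and a tool call to move; the robot and the scene stay as the last step left them, time stands still between calls to the robot, and variables do not carry over. Pictures are saved under pics/ and viewed, at most 10 in all, crops included, and the job is handed in when it is done.

Besides the shell and the picture viewer there is one more tool, called after "Request:" as a command line: name --pt "numbers of a row" for each row, then --argument value for the rest. carry_out: Moves the arm, as the interface text tells. Its arguments: {"type":"object","properties":{"rows":{"type":"array"},"grip":{"type":"number"}},"required":["rows"]}

```bash
mkdir -p pics; python3 - <<'E'
from plant import telemetry, viewer
import cv2,json
o=telemetry.get_obs();print({k:o[k] for k in('clock','tool_pos','orientation','force','opening')})
for n in('side','top','wrist'):
    cv2.imwrite(f'pics/{n}0.png',cv2.resize(viewer.snapshot(n)[:,:,::-1],(800,600),interpolation=cv2.INTER_CUBIC))
    c=viewer.camera_info(n);print(n,{k:getattr(v,'tolist',lambda:v)() for k,v in c.items()})
E
```

```text
{'clock': 0.0, 'tool_pos': array([ 0.27306207, -0.61677675,  0.22563409]), 'orientation': array([ 1.79906291e+02, -6.14731371e-03, -1.56126613e+02]), 'force': array([-0.51764252,  0.47876697,  1.02868479]), 'opening': 0.08761059740100613}
side {'intrinsics': [[460.6387692253581, 0.0, 273.57632792803525], [0.0, 460.6387692253581, 203.26679477782508], [0.0, 0.0, 1.0]], 'extrinsics': [[0.9759309695547151, -0.13190537845438863, 0.1736655227694841, 0.3101151406570211], [-0.21783622768750932, -0.627249312881731, 0.7477336941694361, -0.9033669657884537], [0.010301483915887942, -0.7675671114789904, -0.6408858001273939, 0.6869432651703196], [0.0, 0.0, 0.0, 1.0]]}
top {'intrinsics': [[488.753624298975, 0.0, 275.7396995017311], [0.0, 488.753624298975, 213.7813631949432], [0.0, 0.0, 1.0]], 'extrinsics': [[0.007906911684989753, -0.9982490046948969, 0.05862086124626296, 0.38263401976362715], [-0.9999272202401466, -0.00735877837053288, 0.009560470893575854, -0.277434669828227], [-0.009112352628125611, -0.05869218863308147, -0.9982345375827465, 0.9948926556003936], [0.0, 0.0, 0.0, 1.0]]}
wrist {'intrinsics': [[325.19226210127806, 0.0, 278.1896473570742], [0.0, 325.19226210127806, 216.8204866154667], [0.0, 0.0, 1.0]], 'tool_from_camera': [[0.00041921202743037657, -0.9690872932615515, -0.24671773811437864, 0.06531632367437308], [0.9999999120599727, 0.0004033201290152989, 0.00011494746440326375, 0.00012256772131746807], [-1.1887897179321918e-05, -0.24671776460537367, 0.969087377116638, -0.15717885427129089], [0.0, 0.0, 0.0, 1.0]]}
```

View pics/side0.png

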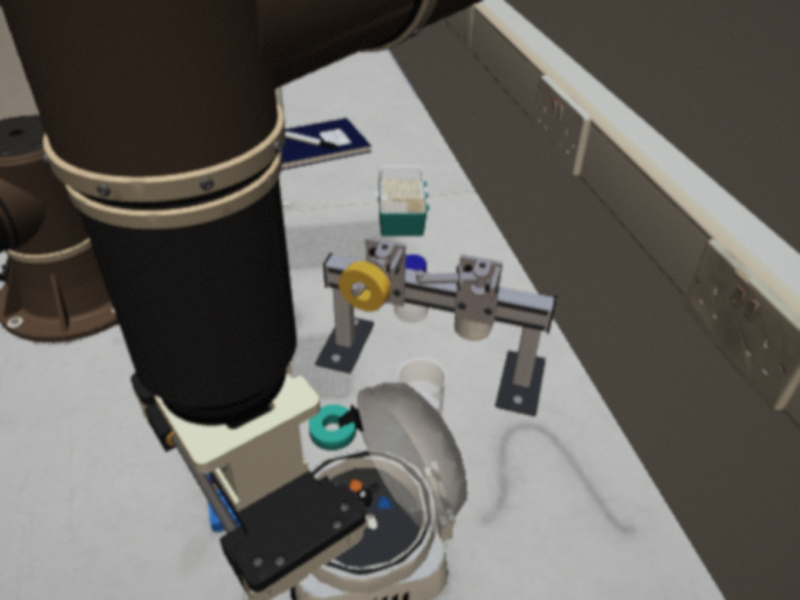

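View pics/top0.png

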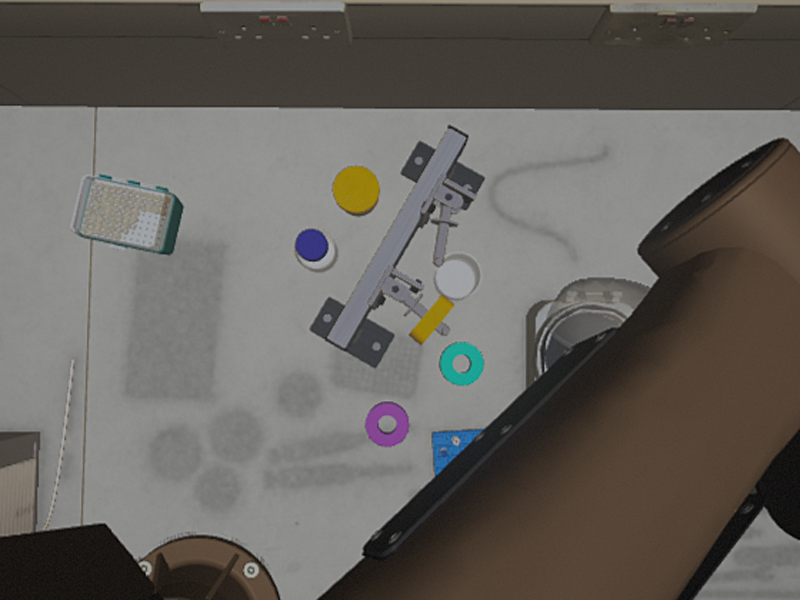

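The top view shows the rail from (345,345) to (455,130). Hook_b, empty, hinges at about (449,197). Hook_a, carrying the yellow roll, hinges at about (397,287). The beaker is at (457,277), the bottle at (314,248) and the tub at (356,190). I'll enlarge this area.

```bash
python3 - <<'E'
from plant import viewer
import cv2
im=viewer.snapshot('top')[:,:,::-1]
cv2.imwrite('pics/top1.png',cv2.resize(im[85:255,215:345],None,fx=3.5*1.0,fy=3.5,interpolation=cv2.INTER_CUBIC))
E
```

```text
(no output)
```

View pics/top1.png

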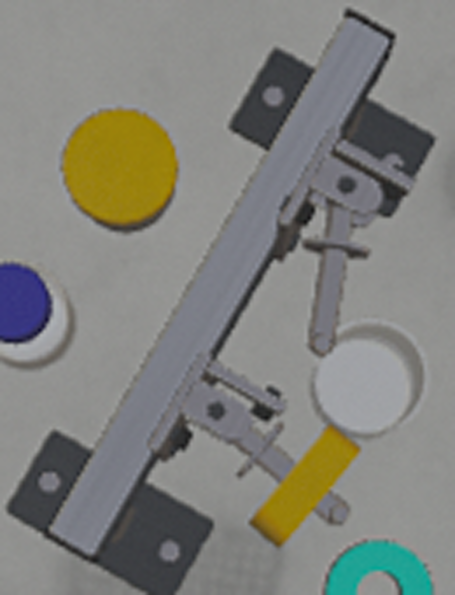

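The crop shows pin b at (347,184) with its arm tip at (320,345), and pin a at (216,410) with its arm tip at (340,512). The roll's centre is at about (306,487). The rail's left edge runs from (348,14) to (52,535), and the beaker's rim centre is at (368,378).

```bash
cat > h.py <<'E'
import numpy as np
from plant import telemetry, viewer
from scipy.spatial.transform import Rotation as R
def ray(name,u,v,obs=None):
    c=viewer.camera_info(name);K=c['intrinsics']
    a=np.array([(u-K[0,2])/K[0,0],(v-K[1,2])/K[1,1]])
    if name=='wrist':
        r=np.hypot(*a);d=np.r_[a/r*np.sin(r),np.cos(r)]
        o=obs or telemetry.get_obs();T=np.eye(4)
        T[:3,:3]=R.from_euler('xyz',o['orientation'],degrees=True).as_matrix();T[:3,3]=o['tool_pos']
        T=T@c['tool_from_camera']
    else: d=np.r_[a,1];T=c['extrinsics']
    return T[:3,3],T[:3,:3]@d
def at(name,u,v,z,obs=None):
    p,d=ray(name,u,v,obs);return p+d*(z-p[2])/d[2]
def shift(target,rpy=None,start=None):
    """tool-frame shift and turn from present measured pose to a world pose"""
    o=telemetry.get_obs();r=R.from_euler('xyz',o['orientation'],degrees=True)
    p=o['tool_pos'] if start is None else start
    s=r.inv().apply(np.array(target)-p)
    t=np.zeros(3) if rpy is None else (r.inv()*R.from_euler('xyz',rpy,degrees=True)).as_rotvec()
    return np.round(np.r_[s,t],4)
E
python3 - <<'E'
from h import *
np.set_printoptions(precision=4,suppress=True)
c=lambda u,v,z:at('top',215+u/3.5,85+v/3.5,z)
for z in(.2,.215):print('hinges',z,c(347,184,z),c(216,410,z))
print('tips',c(320,345,.21),c(340,512,.21)); print('collars',c(335,248,.2),c(260,451,.2))
print('rollctr top',c(306,487,.22))
L=[c(348,14,.155),c(392,40,.155),c(52,535,.155),c(95,555,.155)];print('rail',*L)
for a,b in((0,2),(1,3)):
  d=L[b]-L[a];print(np.degrees(np.arctan2(d[1],d[0])))
d=c(216,410,.2)-c(347,184,.2);print('hinge line',np.degrees(np.arctan2(d[1],d[0])),np.linalg.norm(d))
for n,a,b in(('b',c(347,184,.212),c(320,345,.21)),('a',c(216,410,.212),c(340,512,.21))):
  d=b-a;print(n,np.degrees(np.arctan2(d[1],d[0])),np.linalg.norm(d))
print('beaker',c(368,378,.07),'tub',c(120,165,.058),'bottle',c(8,302,.103))
E
```

```text
hinges 0.2 [ 0.5552 -0.3319  0.2   ] [ 0.4483 -0.2713  0.2   ]
hinges 0.215 [ 0.552  -0.3309  0.215 ] [ 0.4471 -0.2714  0.215 ]
tips [ 0.4779 -0.3191  0.21  ] [ 0.401  -0.3285  0.21  ]
collars [ 0.5249 -0.3264  0.2   ] [ 0.4294 -0.2919  0.2   ]
rollctr top [ 0.412  -0.3125  0.22  ]
rail [ 0.6507 -0.3352  0.155 ] [ 0.6377 -0.3572  0.155 ] [ 0.3899 -0.1909  0.155 ] [ 0.3803 -0.2121  0.155 ]
151.03770963836413
150.59250864471292
hinge line 150.41574093413365 0.12288909439702551
b 170.830840242981 0.07567815423604658
a -129.01039796249822 0.07362388310571615
beaker [ 0.4771 -0.3526  0.07  ] tub [ 0.5959 -0.2159  0.058 ] bottle [ 0.5125 -0.1607  0.103 ]
```

```bash
python3 - <<'E'
from h import *
print(shift([.273,-.617,.32]),shift([.4972,-.2846,.32],[180,0,-189]))
E
```

```text
[ 0.0001  0.0001 -0.094   0.      0.      0.    ] [-3.394e-01  2.133e-01 -9.380e-02  9.000e-04 -4.000e-04  5.738e-01]
```

Request:
carry_out --pt "0 0 -0.06 0 0 0" --pt "0 0 -0.094 0 0 0.05" --pt "-0.05 0.03 -0.094 0.001 0 0.12" --pt "-0.1 0.062 -0.094 0.001 0 0.22" --pt "-0.15 0.094 -0.094 0.001 0 0.32" --pt "-0.2 0.125 -0.094 0.001 0 0.42" --pt "-0.25 0.157 -0.094 0.001 0 0.5" --pt "-0.3 0.188 -0.094 0.001 0 0.574" --grip -1

```text
clock: 1.2
tool_pos: [0.4722, -0.322, 0.3207]
orientation: [-179.9, 0.0, 170.9]
force: [1.5, -1.2, -0.3]
opening: 0.013
gripper_force: 0.0
```

Request:
carry_out --pt "-0.0394 0.025 0 0 0 0" --pt "-0.0394 0.025 0 0 0 0" --pt "-0.0394 0.025 0 0 0 0"

```text
clock: 1.58
tool_pos: [0.5142, -0.3052, 0.3202]
orientation: [-179.9, -0.0, 171.0]
force: [0.5, 0.8, 0.4]
opening: 0.0004
gripper_force: 0.0
```

```bash
python3 - <<'E'
from h import *
import cv2
o=telemetry.get_obs();print(o['tool_pos'],o['orientation'],o['joint_pos'])
cv2.imwrite('pics/w1.png',cv2.resize(viewer.snapshot('wrist')[:,:,::-1],(800,600),interpolation=cv2.INTER_CUBIC))
E
```

```text
[ 0.51415031 -0.30516374  0.32016886] [-1.79947538e+02 -3.39916876e-02  1.71027200e+02] [-1.19433488e+01  1.07230570e+01 -7.06263141e-01  5.52427334e-02
 -7.86019123e+01 -8.70403673e+01]
```

View pics/w1.png

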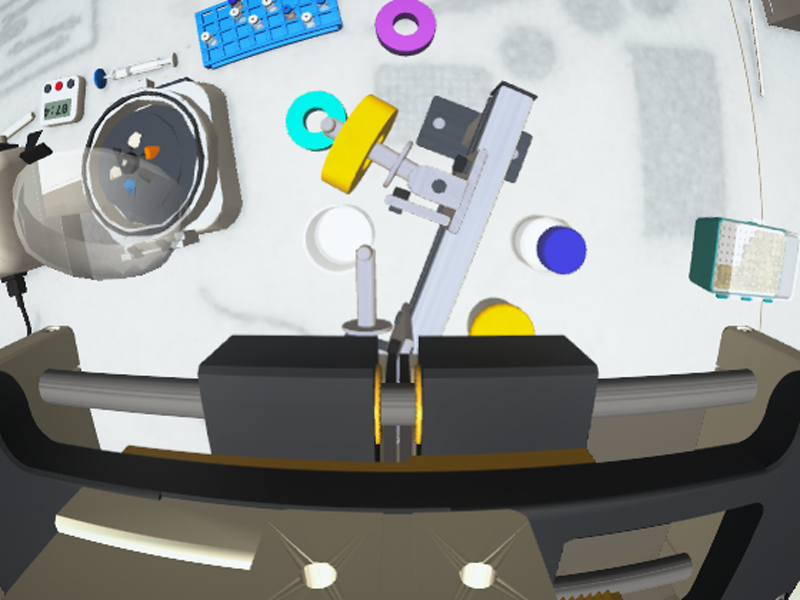

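The wrist view shows arm b's tip at (366,250) with its collar at (367,325). Pin a is at (438,187), its tip at (332,127) and its collar at (398,163). The fingers are shut.

```bash
python3 - <<'E'
from h import *
np.set_printoptions(precision=4,suppress=True)
c=lambda u,v,z:at('wrist',u*.7,v*.7,z)
print('tip b',c(366,250,.21),'collar b',c(367,325,.2))
print('pin a',c(438,187,.212),'tip a',c(332,127,.21),'collar a',c(398,163,.2))
d=c(332,127,.21)-c(438,187,.212);print(np.degrees(np.arctan2(d[1],d[0])),np.linalg.norm(d))
d=c(366,250,.21)-c(367,325,.2);print(np.degrees(np.arctan2(d[1],d[0])),np.linalg.norm(d))
print(shift([.4972,-.2846,.32],[180,0,171]))
E
```

```text
tip b [ 0.4783 -0.3179  0.21  ] collar b [ 0.5257 -0.3262  0.2   ]
pin a [ 0.4486 -0.2715  0.212 ] tip a [ 0.4043 -0.3256  0.21  ] collar a [ 0.4309 -0.2916  0.2   ]
-129.38015870463892 0.06998146119653609
170.11499172395906 0.049111150797216355
[ 0.0197  0.0181  0.0004 -0.0009 -0.0002 -0.0003]
```

Request:
carry_out --pt "0.02 0.018 0 0 0 0" --pt "0.02 0.018 0.04 0 0 0" --pt "0.02 0.018 0.09 0 0 0" --pt "0.02 0.018 0.135 0 0 0" --pt "0.02 0.018 0.135 0 0 0" --pt "0.02 0.018 0.135 0 0 0"

```text
clock: 2.38
tool_pos: [0.498, -0.2855, 0.1876]
orientation: [-179.9, 0.1, 171.0]
force: [-0.3, 0.4, 0.3]
opening: 0.0009
gripper_force: 0.0
```

```bash
cat > arc.py <<'E'
from h import *
# rows (tool shifts from pose p0,yaw0) following arc about hinge: TCP at hinge+r*u(th)-off*push(th), yaw=th (side s=+1 opening, -1 folding)
def arc(h,ths,r,off,s,z,p0,yaw0,dyaw=0):
    out=[]
    for th in ths:
        t=np.radians(th);u=np.array([np.cos(t),np.sin(t)]);n=s*np.array([-u[1],u[0]])
        T=np.r_[np.array(h)+r*u-off*n,z]
        r0=R.from_euler('xyz',[180,0,yaw0],degrees=True)
        q=(r0.inv()*R.from_euler('xyz',[180,0,th+dyaw],degrees=True)).as_rotvec()
        out.append(np.round(np.r_[r0.inv().apply(T-p0),q],4).tolist())
    return out
E
python3 - <<'E'
from arc import *
o=telemetry.get_obs();p=o['tool_pos'];print(p,o['force'])
h=[.5513,-.3303]
for r in arc(h,[171,176,184,192,200,208,216,222],.062,.027,1,p[2],p,171):print(r)
E
```

```text
[ 0.49797793 -0.28553861  0.18760677] [-0.33249051  0.36125809  0.3454134 ]
[0.0023, -0.0089, -0.0, 0.0, 0.0, 0.0]
[0.0044, -0.0144, -0.0, 0.0, 0.0, -0.0873]
[0.0068, -0.0235, -0.0, 0.0, 0.0, -0.2269]
[0.0079, -0.0329, -0.0, 0.0, 0.0, -0.3665]
[0.0076, -0.0423, -0.0, 0.0, 0.0, -0.5061]
[0.0061, -0.0516, -0.0, 0.0, 0.0, -0.6458]
[0.0033, -0.0606, -0.0, 0.0, 0.0, -0.7854]
[0.0003, -0.0671, -0.0, 0.0, 0.0, -0.8901]
```

Request:
carry_out --pt "0.0023 -0.0089 0 0 0 0" --pt "0.0044 -0.0144 0 0 0 -0.0873" --pt "0.0068 -0.0235 0 0 0 -0.2269" --pt "0.0079 -0.0329 0 0 0 -0.3665" --pt "0.0076 -0.0423 0 0 0 -0.506" --pt "0.0061 -0.0516 0 0 0 -0.6458" --pt "0.0033 -0.0606 0 0 0 -0.7854" --pt "0.0003 -0.0671 0 0 0 -0.89"

```text
clock: 3.38
tool_pos: [0.4863, -0.3513, 0.1872]
orientation: [-179.9, 0.0, -137.8]
force: [-1.3, 3.0, 2.0]
opening: 0.0005
gripper_force: 2.0
```

Request:
carry_out --pt "0 0 0 0 0 0" --pt "0 0 0 0 0 0"

```text
clock: 3.62
tool_pos: [0.4868, -0.3512, 0.1865]
orientation: [-179.9, 0.0, -138.2]
force: [-0.1, 0.8, 0.5]
opening: 0.0006
gripper_force: 0.0
```

```bash
python3 - <<'E'
from h import *
import cv2
o=telemetry.get_obs();print(o['tool_pos'],o['orientation'],o['force'],o['moment'])
im=viewer.snapshot('wrist')[:,:,::-1]
cv2.imwrite('pics/w2.png',cv2.resize(im[60:340,160:440],(600,600),interpolation=cv2.INTER_CUBIC))
E
```

```text
[ 0.48682003 -0.35118371  0.1864519 ] [-1.79864120e+02  6.57182786e-03 -1.38160173e+02] [-0.0566292   0.79548002  0.54694064] [ 0.00119537  0.04088189 -0.02337639]
```

View pics/w2.png

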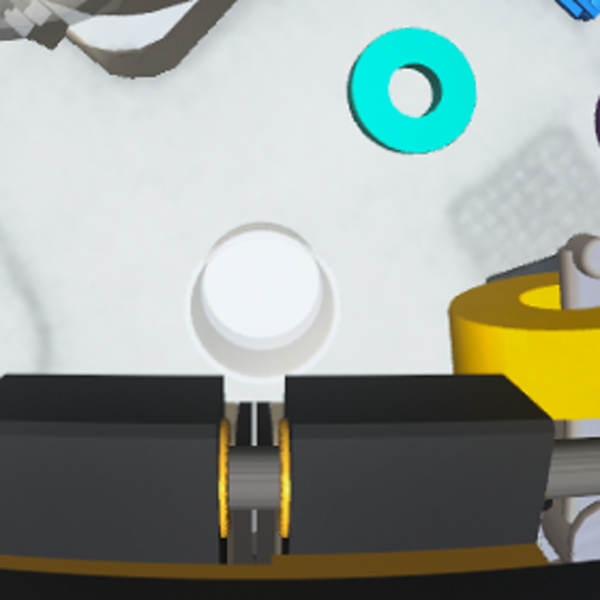

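Request:
carry_out --pt "0.0008 -0.0022 0 0 0 -0.035" --pt "0.0014 -0.0037 0 0 0 -0.06" --pt "0.0021 -0.0055 0 0 0 -0.0873"

```text
clock: 4.05
tool_pos: [0.4885, -0.3561, 0.1859]
orientation: [-180.0, -0.0, -133.0]
force: [-2.0, 2.9, 2.9]
opening: 0.0005
gripper_force: 1.9
```

Request:
carry_out --pt "0.0004 -0.0008 0 0 0 -0.0131" --pt "0.0007 -0.0016 0 0 0 -0.0262"

```text
clock: 4.3
tool_pos: [0.4893, -0.3579, 0.1856]
orientation: [-180.0, -0.0, -131.5]
force: [-3.0, 2.2, 2.8]
opening: 0.0002
gripper_force: 1.8
```

Request:
carry_out --pt "0.0004 -0.0008 0 0 0 -0.0131" --pt "0.0007 -0.0016 0 0 0 -0.0262"

```text
clock: 4.55
tool_pos: [0.4901, -0.3596, 0.1856]
orientation: [-180.0, -0.0, -130.0]
force: [-2.9, 2.7, 2.3]
opening: 0.0005
gripper_force: 1.8
```

Request:
carry_out --pt "0.0004 -0.0008 0 0 0 -0.0131" --pt "0.0007 -0.0016 0 0 0 -0.0262"

```text
clock: 4.8
tool_pos: [0.4908, -0.3611, 0.1856]
orientation: [-180.0, -0.0, -128.5]
force: [-3.0, 1.5, 2.4]
opening: 0.0005
gripper_force: 1.8
```

Request:
carry_out --pt "0.0004 -0.0008 0 0 0 -0.0131" --pt "0.0007 -0.0016 0 0 0 -0.0262"

```text
clock: 5.05
tool_pos: [0.4916, -0.3627, 0.1856]
orientation: [-180.0, -0.0, -127.0]
force: [-3.0, 1.2, 2.1]
opening: 0.0002
gripper_force: 1.8
```

Request:
carry_out --pt "0.0004 -0.0008 0 0 0 -0.0131" --pt "0.0007 -0.0016 0 0 0 -0.0262"

```text
clock: 5.3
tool_pos: [0.4925, -0.3642, 0.1856]
orientation: [-180.0, -0.1, -125.5]
force: [-2.9, 1.3, 2.7]
opening: 0.0004
gripper_force: 1.9
```

Request:
carry_out --pt "0.0004 -0.0008 0 0 0 -0.0131" --pt "0.0007 -0.0016 0 0 0 -0.0262"

```text
clock: 5.55
tool_pos: [0.4934, -0.3657, 0.1856]
orientation: [-180.0, -0.0, -124.0]
force: [-3.7, 1.5, 3.5]
opening: 0.0004
gripper_force: 1.9
```

Request:
carry_out --pt "0.0004 -0.0008 0 0 0 -0.0131" --pt "0.0007 -0.0016 0 0 0 -0.0262"

```text
clock: 5.8
tool_pos: [0.4943, -0.3672, 0.1856]
orientation: [-180.0, -0.0, -122.5]
force: [-4.0, 0.8, 2.8]
opening: 0.0007
gripper_force: 1.9
```

Request:
carry_out --pt "0.0004 -0.0008 0 0 0 -0.0131" --pt "0.0007 -0.0016 0 0 0 -0.0262"

```text
clock: 6.05
tool_pos: [0.4953, -0.3686, 0.1856]
orientation: [-180.0, -0.1, -121.0]
force: [-4.7, 0.4, 1.6]
opening: 0.0006
gripper_force: 1.9
```

Request:
carry_out --pt "0.0004 -0.0008 0 0 0 -0.0131" --pt "0.0007 -0.0016 0 0 0 -0.0262"

```text
clock: 6.3
tool_pos: [0.4963, -0.3701, 0.1856]
orientation: [-180.0, -0.1, -119.5]
force: [-4.6, 1.1, 1.4]
opening: -0.0002
gripper_force: 1.9
```

Request:
carry_out --pt "0.0004 -0.0008 0 0 0 -0.0131" --pt "0.0007 -0.0016 0 0 0 -0.0262"

```text
clock: 6.55
tool_pos: [0.4973, -0.3714, 0.1856]
orientation: [-180.0, -0.1, -118.0]
force: [-4.9, -0.6, 2.7]
opening: 0.0004
gripper_force: 1.9
```

Request:
carry_out --pt "0.0004 -0.0008 0 0 0 -0.0131" --pt "0.0007 -0.0016 0 0 0 -0.0262"

```text
clock: 6.8
tool_pos: [0.4984, -0.3728, 0.1856]
orientation: [-180.0, -0.1, -116.5]
force: [-4.8, 0.3, 1.4]
opening: 0.0007
gripper_force: 1.9
```

Request:
carry_out --pt "0.0004 -0.0008 0 0 0 -0.0131" --pt "0.0007 -0.0016 0 0 0 -0.0262"

```text
clock: 7.05
tool_pos: [0.4996, -0.3741, 0.1856]
orientation: [-180.0, -0.1, -115.0]
force: [-5.5, -0.5, 1.1]
opening: 0.0002
gripper_force: 1.9
```

Request:
carry_out --pt "0.0004 -0.0008 0 0 0 -0.0131" --pt "0.0007 -0.0016 0 0 0 -0.0262"

```text
clock: 7.3
tool_pos: [0.5008, -0.3754, 0.1856]
orientation: [-180.0, -0.1, -113.4]
force: [-5.1, -0.4, 1.7]
opening: 0.0005
gripper_force: 2.0
```

Request:
carry_out --pt "0.0004 -0.0008 0 0 0 -0.0131" --pt "0.0007 -0.0016 0 0 0 -0.0262"

```text
clock: 7.55
tool_pos: [0.5019, -0.3767, 0.1856]
orientation: [-180.0, -0.1, -111.9]
force: [-5.8, -2.1, 0.5]
opening: 0.0004
gripper_force: 2.0
```

```bash
python3 - <<'E'
from h import *
import cv2
o=telemetry.get_obs();print(o['force'],o['moment'],o['joint_pos'])
im=viewer.snapshot('side')[:,:,::-1]
a=cv2.resize(im[110:290,190:400],None,fx=3,fy=3,interpolation=cv2.INTER_CUBIC)
cv2.imwrite('pics/s2.png',a)
E
```

```text
[-5.82830458 -2.13748282  0.5368249 ] [-0.38652407  1.90612297 -0.02388184] [-1.90588696e+01  1.77206832e+01 -8.99520078e+00  6.17977519e-02
 -6.32658046e+01 -2.91708615e+00]
```

View pics/s2.png

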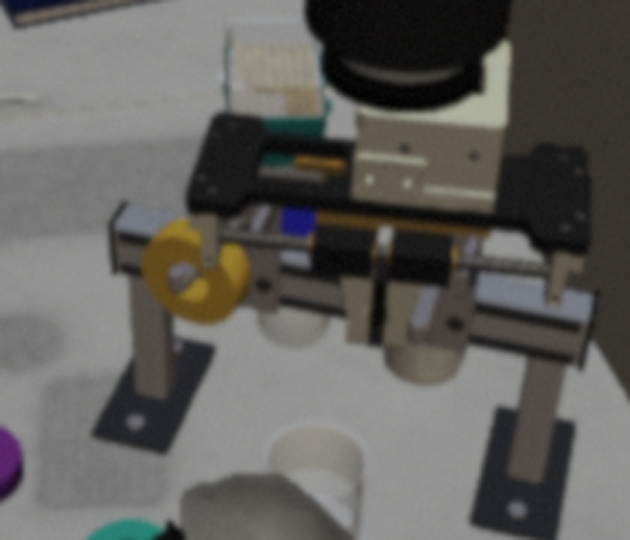

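The side view shows the closed fingers at (345–418,310), with arm b to their right at about (425,305). The body stays clear above the roll. No stop felt yet, so I'm going on.

Request:
carry_out --pt "0.0009 -0.0008 0 0 0 -0.0131" --pt "0.0017 -0.0016 0 0 0 -0.0262"

```text
clock: 7.85
tool_pos: [0.5032, -0.3785, 0.1855]
orientation: [-179.9, -0.0, -110.4]
force: [-2.6, 1.9, 1.0]
opening: 0.0006
gripper_force: 1.8
```

Request:
carry_out --pt "0.0004 -0.0008 0 0 0 -0.0131" --pt "0.0008 -0.0016 0 0 0 -0.0262"

```text
clock: 8.1
tool_pos: [0.5044, -0.3798, 0.1855]
orientation: [-180.0, -0.0, -108.9]
force: [-3.2, 3.3, 1.0]
opening: 0.0005
gripper_force: 1.7
```

Request:
carry_out --pt "0.0004 -0.0008 0 0 0 -0.0131" --pt "0.0008 -0.0016 0 0 0 -0.0262"

```text
clock: 8.35
tool_pos: [0.5055, -0.3812, 0.1855]
orientation: [-180.0, -0.0, -107.4]
force: [-2.4, 3.0, 1.4]
opening: 0.0004
gripper_force: 1.7
```

Request:
carry_out --pt "0.0004 -0.0008 0 0 0 -0.0131" --pt "0.0008 -0.0016 0 0 0 -0.0262"

```text
clock: 8.6
tool_pos: [0.5066, -0.3826, 0.1855]
orientation: [-180.0, -0.0, -105.9]
force: [-2.6, 4.3, 0.7]
opening: 0.0005
gripper_force: 1.9
```

Request:
carry_out --pt "0.0001 -0.0008 0 0 0 0" --pt "0.0002 -0.0016 0 0 0 0"

```text
clock: 8.85
tool_pos: [0.5077, -0.3831, 0.1855]
orientation: [180.0, -0.0, -106.0]
force: [-3.8, 5.8, 2.2]
opening: 0.0008
gripper_force: 2.6
```

Request:
carry_out --pt "-0.0003 -0.0004 0 0 0 0" --pt "-0.0006 -0.0008 0 0 0 0"

```text
clock: 9.1
tool_pos: [0.508, -0.383, 0.1855]
orientation: [179.9, -0.1, -106.0]
force: [-5.1, 2.6, 0.6]
opening: 0.0005
gripper_force: 3.0
```

Request:
carry_out --pt "0 -0.0004 0 0 0 0" --pt "0 -0.0008 0 0 0 0"

```text
clock: 9.35
tool_pos: [0.5085, -0.3833, 0.1854]
orientation: [179.9, -0.1, -106.0]
force: [-6.6, 3.1, 1.3]
opening: -0.0001
gripper_force: 3.4
```

Request:
carry_out --pt "0 -0.0007 0 0 0 0" --pt "0 -0.0014 0 0 0 0" --pt "0 -0.0014 0 0 0 0"

```text
clock: 9.72
tool_pos: [0.5093, -0.3836, 0.1855]
orientation: [179.8, -0.1, -106.0]
force: [-7.5, 4.4, 2.6]
opening: 0.0007
gripper_force: 4.1
```

Request:
carry_out --pt "0 -0.0007 0 0 0 0" --pt "0 -0.0014 0 0 0 0" --pt "0 -0.0014 0 0 0 0"

```text
clock: 10.1
tool_pos: [0.51, -0.384, 0.1854]
orientation: [179.8, -0.1, -106.0]
force: [-9.2, 3.0, 5.2]
opening: 0.0004
gripper_force: 5.0
```

```bash
python3 - <<'E'
from h import *
o=telemetry.get_obs();print(o['force'],o['moment'],o['tool_pos'],o['tau'])
E
```

```text
[-9.19989016  2.97843106  5.16567254] [ 1.43251525  3.43005382 -0.07644834] [ 0.50999012 -0.38396708  0.18544132] [  1.58860926 -52.110461    32.0730257    7.1001792    3.62394691
   0.05860031]
```

Request:
carry_out --pt "0 -0.0005 0 0 0 0" --pt "0 -0.001 0 0 0 0" --pt "0 -0.001 0 0 0 0" --pt "0 -0.001 0 0 0 0"

```text
clock: 10.6
tool_pos: [0.5105, -0.3842, 0.1854]
orientation: [179.7, -0.1, -106.0]
force: [-10.7, 3.3, 4.6]
opening: 0.0
gripper_force: 5.8
```

Request:
carry_out --pt "0 0 0 0 0 0" --pt "0 0 0 0 0 0" --pt "0 0 0 0 0 0" --pt "0 0 0 0 0 0" --pt "0 0 0 0 0 0"

```text
clock: 11.22
tool_pos: [0.5105, -0.3842, 0.1854]
orientation: [179.7, -0.1, -106.0]
force: [-10.3, 4.2, 5.1]
opening: 0.0004
gripper_force: 5.7
```

Request:
carry_out --pt "0 0.004 0 0 0 0" --pt "0 0.012 0 0 0 0" --pt "0 0.018 0 0 0 0" --pt "0 0.018 -0.06 0 0 0" --pt "0 0.018 -0.12 0 0 0" --pt "0 0.018 -0.12 0 0 0" --pt "0 0.018 -0.12 0 0 0" --grip 1

```text
clock: 12.1
tool_pos: [0.4963, -0.3791, 0.3059]
orientation: [-179.9, -0.0, -106.0]
force: [-0.3, -0.1, -1.6]
opening: 0.0649
gripper_force: 0.0
```

```bash
python3 - <<'E'
from h import *
o=telemetry.get_obs();print(o['tool_pos'],o['orientation'],o['force'])
print(shift([.415,-.4,.32],[180,0,-129]))
E
```

```text
[ 0.49632806 -0.37913837  0.30593781] [-1.79880818e+02 -4.58083732e-02 -1.05996269e+02] [-0.29501788 -0.0812641  -1.55287466]
[ 4.250e-02  7.240e-02 -1.420e-02 -2.200e-03 -4.000e-04  4.015e-01]
```

```bash
python3 - <<'E'
from h import *
print(shift([.4606,-.256,.32],[180,0,-129]))
E
```

```text
[-1.085e-01  6.820e-02 -1.430e-02 -2.200e-03 -4.000e-04  4.015e-01]
```

Request:
carry_out --pt "-0.025 0.016 -0.014 0 0 0.08" --pt "-0.055 0.034 -0.014 0 0 0.2" --pt "-0.085 0.053 -0.014 -0.001 0 0.32" --pt "-0.108 0.068 -0.014 -0.002 0 0.4" --pt "-0.108 0.068 -0.014 -0.002 0 0.4" --pt "-0.108 0.068 -0.014 -0.002 0 0.4"

```text
clock: 12.85
tool_pos: [0.4605, -0.2566, 0.3188]
orientation: [179.9, -0.1, -128.8]
force: [-0.4, 0.2, 0.3]
opening: 0.0874
gripper_force: 0.0
```

```bash
python3 - <<'E'
from h import *
import cv2
o=telemetry.get_obs();print(repr(o['tool_pos']),o['orientation'])
np.save('o.npy',o,allow_pickle=True)
cv2.imwrite('pics/w3.png',cv2.resize(viewer.snapshot('wrist')[:,:,::-1][40:280,80:400],(800,600),interpolation=cv2.INTER_CUBIC))
E
```

```text
array([ 0.46048287, -0.25658811,  0.31880267]) [ 1.79888268e+02 -9.06297398e-02 -1.28834711e+02]
```

View pics/w3.png

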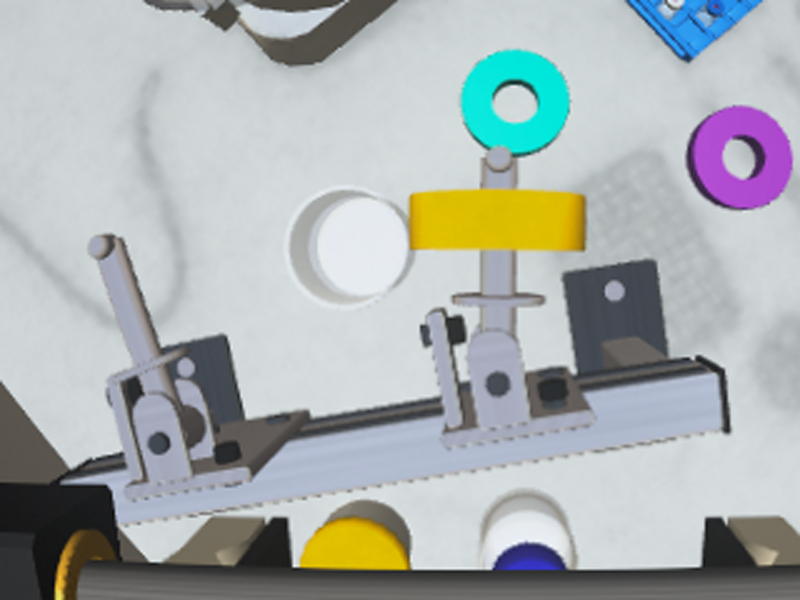

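This view shows pin b at (158,443) with its tip at (103,246). Pin a is at (497,383), its tip at (499,158) and its collar at (498,299). The roll's top runs across columns 412–585 and rows 192–249. Arm b is open, at its stop.

```bash
python3 - <<'E'
from h import *
np.set_printoptions(precision=4,suppress=True)
o=np.load('o.npy',allow_pickle=True).item()
c=lambda u,v,z:at('wrist',80+u/2.5,40+v/2.5,z,o)
A=lambda d:(np.degrees(np.arctan2(d[1],d[0])),np.linalg.norm(d[:2]))
pb,tb,pa,ta=c(158,443,.215),c(103,246,.212),c(497,383,.215),c(499,158,.212)
print('b',pb,tb,A(tb-pb));print('a',pa,ta,A(ta-pa));print('collar a',c(498,299,.2))
print('roll top ctr',c(498,220,.222),'edges near/far',c(498,249,.224),c(498,192,.224)); print('sides',c(412,220,.194),c(585,220,.194))
print('beaker',c(348,247,.07))
d=pa-pb;print(A(d))
E
```

```text
b [ 0.5537 -0.33    0.215 ] [ 0.5238 -0.3957  0.212 ] (np.float64(-114.42907386411544), np.float64(0.07222371766656004))
a [ 0.4482 -0.271   0.215 ] [ 0.4019 -0.3276  0.212 ] (np.float64(-129.3095633630296), np.float64(0.07313250145747148))
collar a [ 0.4314 -0.2913  0.2   ]
roll top ctr [ 0.415  -0.3118  0.222 ] edges near/far [ 0.4207 -0.3048  0.224 ] [ 0.4096 -0.3186  0.224 ]
sides [ 0.4374 -0.3311  0.194 ] [ 0.3909 -0.2938  0.194 ]
beaker [ 0.4782 -0.3517  0.07  ]
(np.float64(150.78280309292992), np.float64(0.12080901185212743))
```

Request:
carry_out --pt "0.03 0 0 0 0 0.004" --pt "0.06 0.001 0.01 0 0 0.009" --pt "0.072 0.001 0.05 0 0 0.009" --pt "0.072 0.001 0.1 0 0 0.009" --pt "0.072 0.001 0.13 0 0 0.009" --pt "0.072 0.001 0.143 0 0 0.009" --pt "0.072 0.001 0.143 0 0 0.009" --pt "0.072 0.001 0.143 0 0 0.009"

```text
clock: 13.9
tool_pos: [0.4151, -0.3124, 0.1778]
orientation: [-180.0, -0.0, -129.4]
force: [0.0, -0.0, 0.3]
opening: 0.088
gripper_force: 0.0
```

Request:
carry_out --pt "0 0 0 0 0 0" --pt "0 0 0 0 0 0" --pt "0 0 0 0 0 0" --pt "0 0 0 0 0 0" --pt "0 0 0 0 0 0" --grip -1

```text
clock: 14.52
tool_pos: [0.4145, -0.3121, 0.1768]
orientation: [180.0, -0.1, -129.4]
force: [0.3, 0.5, 2.0]
opening: 0.0598
gripper_force: 30.0
```

Request:
carry_out --pt "0 0 -0.004 0 0 0" --pt "0 0 -0.009 0 0 0" --pt "0 0 -0.009 0 0 0" --pt "0 0 -0.009 0 0 0"

```text
clock: 15.02
tool_pos: [0.4142, -0.3119, 0.1855]
orientation: [179.9, -0.1, -129.4]
force: [-0.5, -0.3, -0.8]
opening: 0.06
gripper_force: 30.0
```

Request:
carry_out --pt "0.004 0 0 0 0 0" --pt "0.009 0 0 0 0 0" --pt "0.014 0 0 0 0 0" --pt "0.014 0 0 0 0 0"

```text
clock: 15.52
tool_pos: [0.405, -0.3231, 0.1856]
orientation: [179.9, -0.1, -129.5]
force: [0.1, 0.3, -1.0]
opening: 0.0599
gripper_force: 30.0
```

```bash
python3 - <<'E'
from h import *
np.set_printoptions(precision=3,suppress=True)
for z in(.08,.12,.16,.2,.24):
    print(z,'top lid upper edge',at('top',420,196,z)[:2],at('top',395,197,z)[:2],'side lid top',at('side',276,268,z)[:2],at('side',322,350,z)[:2])
hb=np.array([.5535,-.33]);u=np.array([np.cos(np.radians(-114.4)),np.sin(np.radians(-114.4))])
for r in(.107,.055):
    P=hb+r*u;print(r,P)
    s=shift(np.r_[P,telemetry.get_obs()['tool_pos'][2]],[180,0,-114.4]);print(s)
E
```

```text
0.08 top lid upper edge [ 0.472 -0.539] [ 0.47  -0.492] side lid top [ 0.44 -0.37] [ 0.471 -0.543]
0.12 top lid upper edge [ 0.468 -0.527] [ 0.466 -0.483] side lid top [ 0.431 -0.405] [ 0.46  -0.567]
0.16 top lid upper edge [ 0.464 -0.516] [ 0.462 -0.473] side lid top [ 0.423 -0.44 ] [ 0.45  -0.591]
0.2 top lid upper edge [ 0.46  -0.505] [ 0.458 -0.464] side lid top [ 0.414 -0.475] [ 0.439 -0.614]
0.24 top lid upper edge [ 0.456 -0.493] [ 0.454 -0.454] side lid top [ 0.406 -0.51 ] [ 0.429 -0.638]
0.107 [ 0.509 -0.427]
[ 0.014 -0.147 -0.     0.002 -0.001 -0.263]
0.055 [ 0.531 -0.38 ]
[-0.036 -0.133 -0.     0.002 -0.001 -0.263]
```

Request:
carry_out --pt "0.008 0 0 0 0 0" --pt "0.018 0 0 0 0 0" --pt "0.03 0 0 0 0 0" --pt "0.04 0 0 0 0 0" --pt "0.04 0 0 0 0 0"

```text
clock: 16.15
tool_pos: [0.3794, -0.3543, 0.1856]
orientation: [179.9, -0.1, -129.5]
force: [0.2, -0.3, -1.7]
opening: 0.0601
gripper_force: 30.0
```

```bash
python3 - <<'E'
from h import *
np.set_printoptions(precision=4,suppress=True)
hb=np.array([.5535,-.33]);u=np.array([np.cos(np.radians(-114.4)),np.sin(np.radians(-114.4))])
P=hb+.102*u;print(P,shift(np.r_[P,.1857],[180,0,-114.4]))
E
```

```text
[ 0.5114 -0.4229] [-0.031  -0.1455 -0.0003  0.0014 -0.0009 -0.2635]
```

Request:
carry_out --pt "0.005 -0.01 -0.025 0 0 -0.03" --pt "0.01 -0.04 -0.04 0 0 -0.1" --pt "0.005 -0.075 -0.04 0.001 0 -0.18" --pt "-0.012 -0.11 -0.04 0.001 -0.001 -0.24" --pt "-0.026 -0.135 -0.04 0.001 -0.001 -0.2635" --pt "-0.031 -0.1455 -0.04 0.001 -0.001 -0.2635" --pt "-0.031 -0.1455 -0.04 0.001 -0.001 -0.2635"

```text
clock: 17.02
tool_pos: [0.5122, -0.4219, 0.2248]
orientation: [179.9, 0.0, -114.3]
force: [-0.0, 0.0, -1.2]
opening: 0.0601
gripper_force: 30.0
```

```bash
python3 - <<'E'
from h import *
import cv2
o=telemetry.get_obs();print(o['tool_pos'],o['orientation'],o['force'])
a=cv2.resize(viewer.snapshot('side')[:,:,::-1][110:290,230:440],None,fx=3.3,fy=3.3,interpolation=cv2.INTER_CUBIC)
cv2.imwrite('pics/s3.png',a)
E
```

```text
[ 0.51218553 -0.42190209  0.22475592] [ 1.79919101e+02  1.27687757e-02 -1.14338308e+02] [-0.02418846  0.03941983 -1.19587298]
```

View pics/s3.png

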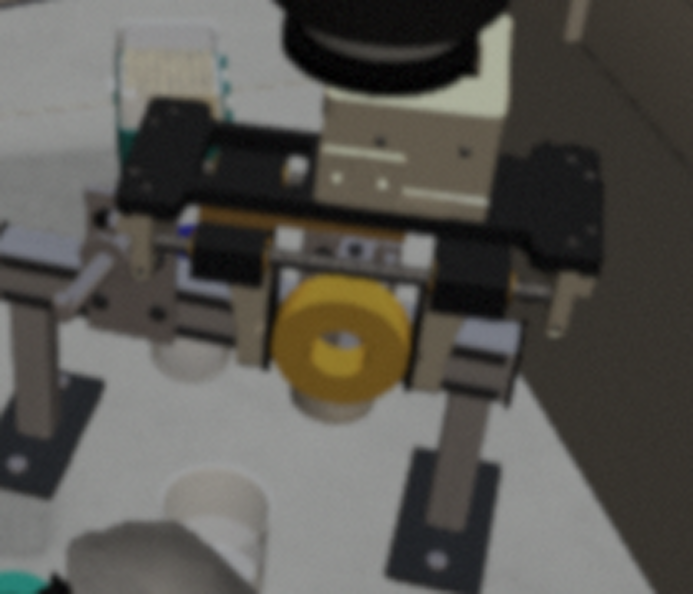

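Request:
carry_out --pt "0 0 0.013 0 0 0" --pt "0 0 0.026 0 0 0" --pt "0 0 0.039 0 0 0" --pt "0 0 0.039 0 0 0" --pt "0 0 0.039 0 0 0"

```text
clock: 17.7
tool_pos: [0.5122, -0.4223, 0.1866]
orientation: [180.0, -0.0, -114.3]
force: [1.6, -0.7, 0.5]
opening: 0.0601
gripper_force: 30.0
```

Request:
carry_out --pt "-0.005 0 0 0 0 0" --pt "-0.01 0 0 0 0 0" --pt "-0.015 0 0 0 0 0" --pt "-0.018 0 0 0 0 0"

```text
clock: 18.2
tool_pos: [0.5198, -0.4052, 0.1866]
orientation: [180.0, 0.0, -114.3]
force: [1.2, 1.2, -0.4]
opening: 0.0602
gripper_force: 30.0
```

Request:
carry_out --pt "-0.004 0 0.0005 0 0 0" --pt "-0.008 0 0.0005 0 0 0" --pt "-0.012 0 0.0005 0 0 0" --pt "-0.014 0 0.0005 0 0 0"

```text
clock: 18.7
tool_pos: [0.5254, -0.3927, 0.1859]
orientation: [180.0, 0.0, -114.3]
force: [-0.2, 0.7, -1.0]
opening: 0.0599
gripper_force: 30.0
```

Request:
carry_out --pt "-0.005 0 0 0 0 0" --pt "-0.01 0 0 0 0 0" --pt "-0.015 0 0 0 0 0" --pt "-0.018 0 0 0 0 0" --pt "-0.018 0 0 0 0 0"

```text
clock: 19.32
tool_pos: [0.5329, -0.3763, 0.186]
orientation: [180.0, 0.0, -114.3]
force: [-0.7, -0.7, -0.0]
opening: 0.0599
gripper_force: 30.0
```

Request:
carry_out --pt "0 0 0.003 0 0 0" --pt "0 0 0.006 0 0 0" --pt "0 0 0.0085 0 0 0" --pt "0 0 0.0085 0 0 0"

```text
clock: 19.82
tool_pos: [0.5327, -0.3767, 0.1777]
orientation: [-180.0, -0.0, -114.3]
force: [-0.6, 0.1, 1.6]
opening: 0.0601
gripper_force: 30.0
```

Request:
carry_out --pt "0 0 0 0 0 0" --pt "0 0 0 0 0 0" --pt "0 0 0 0 0 0" --pt "0 0 0 0 0 0" --pt "0 0 0 0 0 0" --grip 1

```text
clock: 20.45
tool_pos: [0.5327, -0.3765, 0.1774]
orientation: [180.0, 0.0, -114.3]
force: [0.0, 0.6, 0.3]
opening: 0.0878
gripper_force: 0.0
```

Request:
carry_out --pt "0 0 -0.02 0 0 0" --pt "0 0 -0.06 0 0 0" --pt "0 0 -0.12 0 0 0" --pt "0 0 -0.14 0 0 0" --pt "0 0 -0.14 0 0 0" --pt "0 0 -0.14 0 0 0"

```text
clock: 21.2
tool_pos: [0.5323, -0.3762, 0.3163]
orientation: [179.9, 0.0, -114.3]
force: [-0.5, -0.1, -0.9]
opening: 0.0879
gripper_force: 0.0
```

```bash
python3 - <<'E'
from h import *
ha=np.array([.4482,-.271]);th=-129.3
t=np.radians(th);u=np.array([np.cos(t),np.sin(t)]);n=np.array([u[1],-u[0]])  # fold push dir
for g in(.04,):
    P=ha+.062*u-g*n;print(P,shift(np.r_[P,.3178],[180,0,-129.3]))
E
```

```text
[ 0.43988399 -0.34431333] [ 0.009   0.0974 -0.0013  0.0019  0.0003  0.2612]
```

Request:
carry_out --pt "0.002 0.02 0 0.001 0 0.06" --pt "0.004 0.05 0 0.002 0 0.14" --pt "0.007 0.08 0 0.002 0 0.22" --pt "0.009 0.097 0.01 0.002 0 0.261" --pt "0.009 0.097 0.05 0.002 0 0.261" --pt "0.009 0.097 0.1 0.002 0 0.261" --pt "0.009 0.097 0.131 0.002 0 0.261" --pt "0.009 0.097 0.131 0.002 0 0.261" --grip -1

```text
clock: 22.2
tool_pos: [0.4384, -0.3438, 0.1831]
orientation: [179.7, -0.1, -129.3]
force: [-0.2, -0.3, 1.1]
opening: 0.013
gripper_force: 0.0
```

Request:
carry_out --pt "0 0 0 0 0 0" --pt "0 0 0 0 0 0" --pt "0 0 0 0 0 0"

```text
clock: 22.58
tool_pos: [0.4411, -0.345, 0.1876]
orientation: [-179.8, 0.1, -129.3]
force: [-0.2, -0.1, 1.6]
opening: 0.0003
gripper_force: 0.0
```

Request:
carry_out --pt "0 0.007 0 0 0 0" --pt "0 0.014 0 0 0 0" --pt "0 0.022 0 0 0 0"

```text
clock: 22.95
tool_pos: [0.4237, -0.3311, 0.1868]
orientation: [-179.8, 0.0, -129.3]
force: [2.9, -7.6, -3.6]
opening: 0.0007
gripper_force: 3.2
```

```bash
python3 - <<'E'
from arc import *
h=np.array([.4482,-.271])
p=np.r_[h+.062*np.array([np.cos(np.radians(230.7)),np.sin(np.radians(230.7))])-.018*np.array([-.774,.633]),.186]
print(p)
for r in arc(h,[226,219,211,203,195,187,180,173],.062,.019,-1,.186,p,230.7):print(r)
E
```

```text
[ 0.42286239 -0.33037209  0.186     ]
[0.0014, 0.0041, 0.0, 0.0, -0.0, 0.082]
[0.0026, 0.012, 0.0, -0.0, -0.0, 0.2042]
[0.0028, 0.021, 0.0, -0.0, -0.0, 0.3438]
[0.0017, 0.03, 0.0, 0.0, -0.0, 0.4835]
[-0.0006, 0.0387, 0.0, 0.0, -0.0, 0.6231]
[-0.004, 0.0471, 0.0, 0.0, -0.0, 0.7627]
[-0.008, 0.0539, 0.0, 0.0, -0.0, 0.8849]
[-0.0128, 0.0603, 0.0, 0.0, -0.0, 1.0071]
```

Request:
carry_out --pt "0.0014 0.0041 0 0 0 0.082" --pt "0.0026 0.012 0 0 0 0.204" --pt "0.0028 0.021 0 0 0 0.344" --pt "0.0017 0.03 0 0 0 0.4835" --pt "-0.0006 0.0387 0 0 0 0.623" --pt "-0.004 0.0471 0 0 0 0.763" --pt "-0.008 0.0539 0 0 0 0.885" --pt "-0.0128 0.0603 0 0 0 1.007"

```text
clock: 23.95
tool_pos: [0.3845, -0.2832, 0.1867]
orientation: [-179.9, 0.1, 172.8]
force: [0.8, -4.8, -1.1]
opening: 0.0002
gripper_force: 2.8
```

Request:
carry_out --pt "0 0 0 0 0 0"

```text
clock: 24.08
tool_pos: [0.3846, -0.2827, 0.1867]
orientation: [-179.9, 0.1, 173.1]
force: [-1.7, -1.6, -0.7]
opening: 0.0001
gripper_force: 1.1
```

```bash
python3 - <<'E'
from h import *
import cv2
o=telemetry.get_obs();print(o['tool_pos'],o['orientation'],o['force'],o['joint_pos'])
np.save('o2.npy',o,allow_pickle=True)
im=viewer.snapshot('top')[:,:,::-1][85:255,200:345]
im2=viewer.snapshot('wrist')[:,:,::-1][100:400,20:540]
a=cv2.resize(im,None,fx=2.5,fy=2.5,interpolation=cv2.INTER_CUBIC)
b=cv2.resize(im2,(400,231))
cv2.imwrite('pics/mix.png',np.hstack([a,cv2.copyMakeBorder(b,0,a.shape[0]-231,0,0,0)]))
print(a.shape)
E
```

```text
[ 0.3846131  -0.28268489  0.18666491] [-1.79935347e+02  1.17577372e-01  1.73092385e+02] [-1.73355542 -1.6303403  -0.6841844 ] [-1.25775040e+01  3.45616637e+00 -2.69696862e+01  6.12182890e-02
 -5.94507721e+01 -8.43612363e+01]
(425, 362, 3)
```

View pics/mix.png

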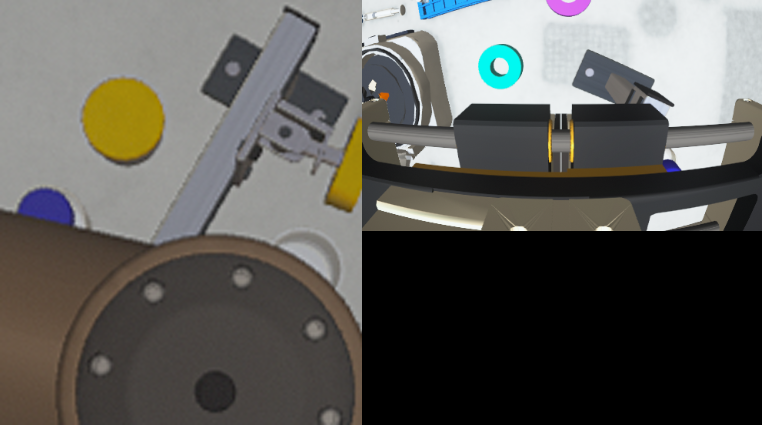

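Top view (left): the roll hangs on hook b's arm at about (345,170), with pin b at (285,132). The tub and bottle are unmoved. Next I'll feel for hook_a's flat stop.

Request:
carry_out --pt "0.0006 0.0022 0 0 0 0.035" --pt "0.0012 0.0043 0 0 0 0.07"

```text
clock: 24.42
tool_pos: [0.3839, -0.279, 0.1865]
orientation: [-179.9, 0.1, 169.1]
force: [-1.4, -4.6, 1.3]
opening: 0.0002
gripper_force: 2.6
```

Request:
carry_out --pt "0.0006 0.0013 0 0 0 0.02" --pt "0.001 0.0025 0 0 0 0.04"

```text
clock: 24.68
tool_pos: [0.3837, -0.2763, 0.1866]
orientation: [-179.9, 0.1, 166.8]
force: [-2.1, -5.1, -0.4]
opening: 0.0006
gripper_force: 2.5
```

Request:
carry_out --pt "0.0005 0.0013 0 0 0 0.02" --pt "0.0009 0.0025 0 0 0 0.04"

```text
clock: 24.92
tool_pos: [0.3835, -0.2737, 0.1865]
orientation: [-179.9, 0.1, 164.5]
force: [-0.6, -4.4, 0.4]
opening: 0.0003
gripper_force: 2.5
```

Request:
carry_out --pt "0.0005 0.0015 0 0 0 0.024" --pt "0.0009 0.003 0 0 0 0.048"

```text
clock: 25.18
tool_pos: [0.3835, -0.2706, 0.1866]
orientation: [-179.9, 0.1, 161.8]
force: [-1.3, -4.9, 1.0]
opening: 0.0003
gripper_force: 2.5
```

Request:
carry_out --pt "0.0005 0.0015 0 0 0 0.024" --pt "0.0009 0.003 0 0 0 0.048"

```text
clock: 25.42
tool_pos: [0.3836, -0.2674, 0.1866]
orientation: [-179.9, 0.1, 159.0]
force: [-0.7, -5.2, 0.1]
opening: 0.0004
gripper_force: 2.5
```

Request:
carry_out --pt "0.0005 0.0015 0 0 0 0.024" --pt "0.0009 0.003 0 0 0 0.048"

```text
clock: 25.68
tool_pos: [0.3838, -0.2645, 0.1866]
orientation: [-179.9, 0.1, 156.3]
force: [-0.9, -7.8, 0.5]
opening: 0.0
gripper_force: 3.8
```

Request:
carry_out --pt "0 0.0006 0 0 0 0" --pt "0 0.0012 0 0 0 0" --pt "0 0.0012 0 0 0 0"

```text
clock: 26.05
tool_pos: [0.384, -0.2638, 0.1866]
orientation: [-179.9, 0.1, 156.3]
force: [-2.8, -9.1, -0.3]
opening: 0.0004
gripper_force: 4.4
```

Request:
carry_out --pt "0 0.0006 0 0 0 0" --pt "0 0.0013 0 0 0 0" --pt "0 0.0013 0 0 0 0"

```text
clock: 26.42
tool_pos: [0.3843, -0.263, 0.1866]
orientation: [-179.8, 0.1, 156.3]
force: [-2.0, -11.7, -0.3]
opening: 0.0003
gripper_force: 5.7
```

Request:
carry_out --pt "0 0.0005 0 0 0 0" --pt "0 0.0005 0 0 0 0" --pt "0 0.0005 0 0 0 0" --pt "0 0.0005 0 0 0 0" --pt "0 0.0005 0 0 0 0" --pt "0 0.0005 0 0 0 0"

```text
clock: 27.18
tool_pos: [0.3844, -0.2627, 0.1866]
orientation: [-179.8, 0.1, 156.3]
force: [-2.5, -12.7, -1.3]
opening: 0.0003
gripper_force: 6.3
```

Request:
carry_out --pt "0 -0.005 0 0 0 0" --pt "0 -0.015 0 0 0 0" --pt "0 -0.025 0 0 0 0" --pt "0 -0.03 -0.05 0 0 0" --pt "0 -0.03 -0.11 0 0 0" --pt "0 -0.03 -0.12 0 0 0" --pt "0 -0.03 -0.12 0 0 0"

```text
clock: 28.05
tool_pos: [0.3728, -0.2885, 0.3066]
orientation: [180.0, 0.2, 156.2]
force: [-0.3, 0.3, -0.8]
opening: 0.0003
gripper_force: 0.0
```

```bash
python3 - <<'E'
from h import *
o=telemetry.get_obs();print(o['tool_pos'],o['orientation'],o['force'])
print(shift([.5,-.235,.32],[180,0,-129]))
E
```

```text
[ 0.37278628 -0.28845137  0.30664511] [1.79965560e+02 1.75623005e-01 1.56169047e+02] [-0.34534203  0.32716754 -0.81699391]
[-0.0948  0.1003 -0.013  -0.0015  0.003  -1.306 ]
```

Request:
carry_out --pt "-0.005 0.005 -0.013 0 0 -0.16" --pt "-0.02 0.02 -0.013 0 0.001 -0.33" --pt "-0.035 0.035 -0.013 0 0.001 -0.5" --pt "-0.05 0.05 -0.013 0 0.001 -0.67" --pt "-0.065 0.07 -0.013 -0.001 0.002 -0.84" --pt "-0.08 0.085 -0.013 -0.001 0.002 -1.01" --pt "-0.09 0.095 -0.013 -0.001 0.003 -1.17" --pt "-0.095 0.1 -0.013 -0.001 0.003 -1.306"

```text
clock: 29.05
tool_pos: [0.4999, -0.2347, 0.3169]
orientation: [179.7, -0.2, -128.7]
force: [-0.0, -0.2, -0.7]
opening: 0.0001
gripper_force: 0.0
```

Request:
carry_out --pt "0 0 0 0 0 0" --pt "0 0 0 0 0 0"

```text
clock: 29.3
tool_pos: [0.4994, -0.2352, 0.3184]
orientation: [179.9, -0.1, -129.2]
force: [-0.3, 0.0, -1.4]
opening: 0.0001
gripper_force: 0.0
```

```bash
python3 - <<'E'
from h import *
import cv2
o=telemetry.get_obs();print(o['tool_pos'],o['orientation'])
np.save('o3.npy',o,allow_pickle=True)
cv2.imwrite('pics/w4.png',cv2.resize(viewer.snapshot('wrist')[:,:,::-1][60:300,120:440],(800,600),interpolation=cv2.INTER_CUBIC))
E
```

```text
[ 0.49939874 -0.23520916  0.3184176 ] [ 1.79863268e+02 -1.23460594e-01 -1.29165780e+02]
```

View pics/w4.png

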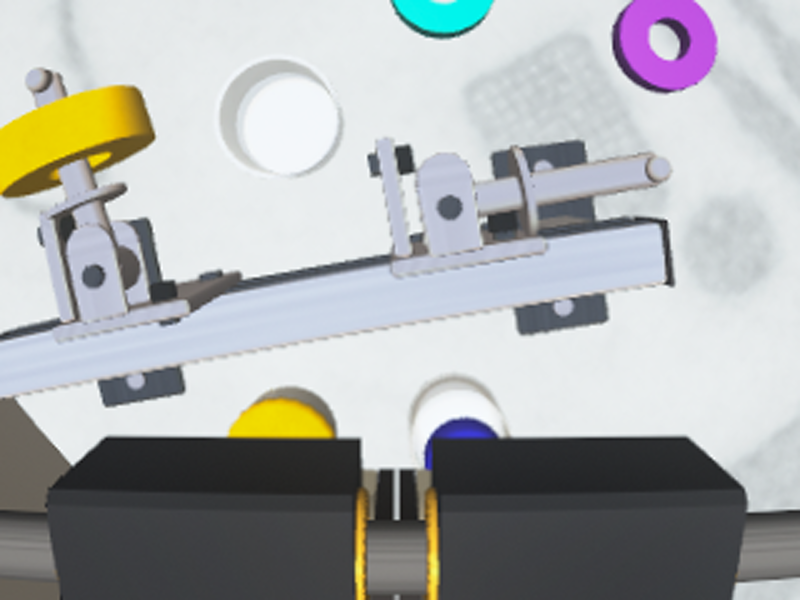

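The last picture shows arm a folded against its buffer at (500,220). The roll hangs on arm b between collar and lip, with pin b at (93,275) and the tip at (40,80). Nothing else has moved.

```bash
python3 - <<'E'
from h import *
o=np.load('o3.npy',allow_pickle=True).item()
c=lambda u,v,z:at('wrist',120+u/2.5,60+v/2.5,z,o)
for p,t in(((93,275),(40,80)),((450,207),(657,168))):
    a,b=c(*p,.215),c(*t,.212);d=b-a;print(a,b,np.degrees(np.arctan2(d[1],d[0])),np.linalg.norm(d))
E
```

```text
[ 0.5530721  -0.33029811  0.215     ] [ 0.52497962 -0.39544597  0.212     ] -113.32623945365978 0.07101007669549518
[ 0.44800757 -0.27073462  0.215     ] [ 0.38463516 -0.23861459  0.212     ] 153.1220212223409 0.07111088475056364
```

```bash
python3 -c "
from plant import workorder
print(workorder.close_job())"
```

```text
the job is handed in; nothing more can be done
None
```

I've handed the job in, with no verdict returned: hook_b was swung out and pressed home, the roll now hangs on it, and hook_a was folded flat and pressed home (both about 11–13 N, held over half a second). One doubt: the fingers started opening just as I released hook_b, so its press may briefly have gone higher.

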